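Lever open the snap lid of a pipette-tip box with a spatula

TASK

Open the tip box for the pipetting without touching the box or its lid with the robot, so that it stays clean: take the spatula from the green mat, put its blade into the gap under the blue tab, lever the snap lid off its catch and fold the lid right back to its stop with the blade. Then lay the spatula down flat on the green mat again, without dropping it, and leave the vial box, the brown jar and the dishes where they stand.

Things in the scene. Friction and masses are not known exactly. Their poses are not given: they have to be found in the camera images.
- tip_box: Pipette-tip box, fixed to the bench in a dark steel holder (112 x 150 mm). Origin on the bench under the box's centre; x from its front (nearest the robot) to the hinge at the back, y along the front, z up. Pale base 88 mm deep (x -44 to 44), 125 mm wide, rim 95 mm high; clear blue lid on it, 26 mm deep, top at 121 mm. Blue tips in a rack inside, tops at 91 mm, below the rim.
- pry_lug (a point): Middle of the upper front edge of a pale lug of the base, 44 mm wide (y), its flat top at box z 90 mm, from box x -58 (this point) to -41. It is the floor of the pry gap and the blade's fulcrum. The lid tab's underside, at z 95, is the roof: a gap 5 mm high, open to the front. It ends at box x -41 at a raised lip of the base (99 mm high: the blade passes over it only once the lid is up).
- lid (a joint): Angle of the lid about its level hinge at the back: 0 shut, 1.57 upright, 1.92 on its stop, leaning back. A springy catch holds it shut: it takes about 6 N upward at the tab and lets go when the tab is 3 mm up (0.035 rad). After that the lid is light (about 1 N at the tab) and, by its stiff hinge, stays at any angle where it is left.
- lid_tab (a point): Middle of the underside of the lid's dark blue tab (moves with the lid), 92 mm from the hinge; z points to the lid's top. The tab is 8 mm deep, 40 mm wide, 3 mm thick and juts out from box x -44 to -52 at the middle of the front. The lid's 3 mm front wall behind it has its lower edge level with the tab's underside, so a blade pushed fully into the gap has 11 mm of lid above it.
- lid_hinge (a point): Middle of the hinge line, at box x 44 mm, z 95 mm; y is the hinge axis. The lid's inside is hollow.
- spatula: Lab spatula, loose, about 100 g, lying flat on the mat, blade roughly away from the robot. Origin at the centre of the orange handle, half-way up; x along it to the blade tip, z up. Handle 90 x 22 x 20 mm (length, width, height; x -45 to 45). Flat steel blade 90 x 24 x 2 mm from x 45 to 135 at the handle's mid-height (z -1 to 1), so it floats 9 mm above the mat. Balances at x 34.
- spatula_tip (a point): Middle of the blade's tip edge, 135 mm from the handle's centre.
- bench_mat: Flat green mat, fixed, 280 x 180 mm (x, y), 3 mm thick. Origin at the centre of its underside.
- vial_box: Bystander: white foam box 90 x 60 x 40 mm with four capped vials, 57 mm high in all. Origin at the centre of its underside.
- reagent: Bystander: brown glass jar with white cap, 60 mm across, 130 mm high. Origin at the centre of its underside.
- petri: Bystander: stack of two small culture dishes, 62 mm across, 30 mm high. Origin at the centre of its underside.
Mind the look-alikes: they are no part of the job. Leave any pink or purple look-alike of the spatula alone.

How it is judged:
On the way, in this order (a step that is already met when the one before it is completed fails the run):
1. the lid has come off its catch, raised with the blade (value of joint lid between 0.06 and 1.5 rad and contact force between spatula and the fingers above 0.5 N), for 0.1 s.
2. the lid is folded back past upright, to about its stop (value of joint lid above 1.75 rad), for 0.2 s.
At the end, for the whole second after the job is handed in: The lid is past 1.75 rad (100 degrees; the stop is at 110) and stays there; the spatula lies flat and still on the green mat, the handle's centre over the mat and the blade tip within 10 mm of it at most outside the edge (value of joint lid above 1.75 rad and x of spatula in the frame of bench_mat between -0.14 and 0.14 m and y of spatula in the frame of bench_mat between -0.09 and 0.09 m and x of spatula_tip in the frame of bench_mat between -0.15 and 0.15 m and y of spatula_tip in the frame of bench_mat between -0.1 and 0.1 m and height (world z) of spatula below 0.02 m and height (world z) of spatula_tip below 0.025 m and linear speed of spatula below 0.02 m/s); the robot touches nothing.
It fails at once if the robot touches the tip box or its lid (more than 0.5 N) (contact force between any of the fingers, the arm and tip_box above 0.5 N).
It fails at once if the spatula is dropped or thrown (moves faster than 0.6 m/s with no finger on it, a free fall of about 18 mm) (contact force between the fingers and spatula below 0.01 N and linear speed of spatula above 0.6 m/s).
It fails at once if the vial box, the jar or the dishes are moved more than 20 mm or tipped (distance of any of vial_box, reagent, petri from where it was at the start of the episode above 0.02 m or angle between any of vial_box, reagent, petri's own z axis and vertical above 0.3 rad).
It also fails if it takes over 72 s, if anything falls off the work surface, if the arm or the gripper's body presses on something with over 40 N, if the wrist force passes 120 N, or if a joint passes its speed limit or range.

ROBOT

A 6-joint arm with a two-finger parallel gripper is mounted at the origin on the work surface. World frame = base frame: x ahead of the robot, y to its left, z up, the work surface at z = 0. Lengths are in m, angles in rad, forces in N, time in s.
With the tool pointing down it reaches from about 0.35 to 0.975 m from the base axis. Payload 7.1 kg.
Tool frame: the origin (TCP) lies midway between the tips of the shut fingers; the grasp point (between the pads) lies 19 mm behind it; z points along the fingers, x is the direction in which the jaws open and shut, and the axes are right-handed (so a half turn about z gives the same grasp; the last joint's range is limited). The gripper opens to 88 mm and grips with 3 to 60 N. Pads are 20 mm wide; open, the fingers measure 115 mm over their backs; the gripper's body (75 mm by 178 mm) begins 61 mm behind the grasp point.
Start: joints at [1.286, 0.423, 1.63, -0, 1.089, -0.019], TCP at [0.164, 0.603, 0.198] pointing down, gripper open.
Joint ranges: [-3, 3], [-0.9, 2.11], [0.09, 2.58], [-1.31, 4.45], [0.11, 2.69], [-2.54, 2.54]. Speed limits (rad/s): [2.39, 2.39, 3.01, 3.14, 3.14, 3.14].

INTERFACE

Orientations are given as a unit quaternion [w, x, y, z].
In Python, from bench import env, viewer, finder gives the robot as it stands.
- The arm moves only by the shell command python3 -m crank 'ROWS' [FORCE]. ROWS is JSON, one flat list of numbers, 5 for each row, row after row: the shift along the tool's x, y, z in cm, then the turn about the tool's z in degrees, then the closure, from -1 (fully open) to 1 (shut), so that 0 is half open. A call has 1 to 12 rows; each row shifts and turns the commanded pose from where the row before left it, along the tool's axes as they then stand; what a row does not reach is not made up. A row lasts 1/10 s, in which the tool goes at most 50 mm and 8.59 degrees, less where a joint would pass 70% of its speed; a pose out of reach is approached as far as the arm can. A call is refused whole if a number of a shift passes 5 or a number of a turn 8.59, either way. A call with a gripper value outside its range is refused whole. The fingers move at their own pace and stop on an object; FORCE is the grip in N (left out, the last holds). Time passes only in rows, so rows that do not move let the fingers close. It gives the time, the measured TCP pose, the force and the opening at its end, in the units of the state.
- env.state(): the state, without advancing time (a new reading comes with each control period).
- viewer.snapshot(name): name is "scene" or "top"; returns a dict with "pixels" (384x512x3 uint8, red, green, blue), "vfov" (degrees; the focal length in pixels is half the picture's height over the tangent of half this angle, whatever the lens; pixels are square), "cx", "cy" (the principal point, pixels), "T" (4x4, takes a point from camera to world coordinates). Camera axes: x right, y up, looking along -z (the intrinsics and any distortion apply to the point x, -y, -z); pixel columns grow to the right and rows downward; lengths in m; the calibration is good to about 2 mm. A picture is of the moment at which its call begins. There is no depth.
- env.hand_in(): hands the job in, once; it reports no verdict.
Trained networks look in a picture, given as the dict that the camera call returned (one of the last four; its "shot" number tells which), for a name from the list of things; names that differ only in an ending like _2 or _b are one class to them, and where a whole thing is asked for, a point or a joint stands for the part that bears it (a point fixed in the world has none). Each returns a list of dicts, best first, with "p" (0 to 1); they miss things now and then, are a little off and sometimes report something else, mostly with a low value. They report only what shows in the picture. A call takes as long as a camera call. They do not tell look-alikes from the thing itself.
- finder.look_for(picture, label): "centre" ([x, y, z] in m, in world coordinates, good to about 4 mm: the middle of the surface that is visible of it).
- finder.mark_of(picture, label): "centre" ([x, y, z] in m, in world coordinates, good to about 4 mm: a listed point, or the origin of a listed thing).
The state is a dict: "time_s": time; "qpos": joint angles; "dq": joint speeds; "effort": joint torques, N m; "eef_pos": TCP position; "tcp_rot": TCP orientation; "force": force on the tool from outside, world axes, zero at the start; "wrist_torque": the same for the moment, N m; "width": finger opening in m.
Only numpy, scipy, OpenCV 4.12 (cv2) and the standard library are available. Lean on these libraries where they do the work, as an engineer would, in place of code of your own. Each camera call takes 0.05 s, during which the arm holds its last target. There are 200 camera calls.

## Working session

There is one attempt and no reset: what is moved stays moved. The work goes in short steps, Python scripts to look and compute and a shell command to move; the robot and the scene stay as the last step left them, time stands still between calls to the robot, and variables do not carry over. Pictures are saved under pics/ and viewed, about 8 in all and at most 12, crops included, and the job is handed in when it is done.

```bash
mkdir -p pics; ls
cat > h.py <<'E'
import numpy as np, cv2
from bench import env, viewer, finder
def snap(n,fn=None):
    s=viewer.snapshot(n)
    if fn: cv2.imwrite('pics/'+fn,cv2.cvtColor(s['pixels'],cv2.COLOR_RGB2BGR))
    return s
def proj(s,P):
    P=np.atleast_2d(P);T=np.array(s['T']);q=(P-T[:3,3])@T[:3,:3]
    f=192/np.tan(np.radians(s['vfov']/2))
    return np.c_[s['cx']+f*q[:,0]/-q[:,2], s['cy']-f*q[:,1]/-q[:,2]]
def unproj(s,uv,z):
    T=np.array(s['T']);f=192/np.tan(np.radians(s['vfov']/2))
    d=T[:3,:3]@np.array([(uv[0]-s['cx'])/f,-(uv[1]-s['cy'])/f,-1]);return T[:3,3]+d*(z-T[2,3])/d[2]
E
python3 - <<'E'
from h import *
np.set_printoptions(precision=4,suppress=True)
a=snap('scene','s0.png');b=snap('top','t0.png')
print({k:v for k,v in a.items() if k!='pixels'});print({k:v for k,v in b.items() if k!='pixels'})
for n in ['tip_box','pry_lug','lid_tab','lid_hinge','spatula','spatula_tip','bench_mat','vial_box','reagent','petri']:
    for s,l in ((a,'scene'),(b,'top')):
        print(n,l,[(np.round(r['centre'],4).tolist(),round(r['p'],2),proj(s,r['centre'])[0].round().tolist()) for r in finder.mark_of(s,n)[:3]])
print(env.state())
im=np.hstack([cv2.imread('pics/s0.png'),cv2.imread('pics/t0.png')]);cv2.imwrite('pics/both.png',cv2.resize(im,(800,300),interpolation=cv2.INTER_AREA))
E
```

```text
pics
{'vfov': 54.88142959325116, 'cx': 257.17294662141563, 'cy': 189.45567539736928, 'T': array([[ 0.1255, -0.7022,  0.7008,  1.2195],
       [ 0.9921,  0.094 , -0.0835, -0.1888],
       [-0.0073,  0.7057,  0.7085,  0.7538],
       [ 0.    ,  0.    ,  0.    ,  1.    ]]), 'shot': 1}
{'vfov': 56.150279843018296, 'cx': 252.11054721528632, 'cy': 189.95579209117105, 'T': array([[-0.0062,  0.9986, -0.0528,  0.506 ],
       [-0.9999, -0.0057,  0.0097, -0.1087],
       [ 0.0094,  0.0529,  0.9986,  1.0487],
       [ 0.    ,  0.    ,  0.    ,  1.    ]]), 'shot': 2}
tip_box scene [([0.6513, 0.2215, -0.0011], 0.6, [388.0, 226.0])]
tip_box top [([0.6545, 0.2205, 0.0028], 0.59, [135.0, 159.0])]
pry_lug scene []
pry_lug top [([0.601, 0.2277, 0.0908], 0.68, [122.0, 174.0])]
lid_tab scene [([0.6047, 0.2287, 0.0937], 0.79, [393.0, 187.0])]
lid_tab top [([0.6083, 0.2272, 0.0948], 0.68, [122.0, 171.0])]
lid_hinge scene [([0.6942, 0.2188, 0.0927], 0.6, [403.0, 215.0])]
lid_hinge top [([0.6968, 0.2183, 0.0939], 0.79, [126.0, 138.0]), ([0.6527, 0.221, 0.0022], 0.69, [135.0, 159.0])]
spatula scene [([0.3328
[... 919 characters left out ...]
ene [([0.8164, -0.0107, 0.0006], 0.61, [316.0, 293.0])]
reagent top [([0.8147, -0.01, 0.0011], 0.77, [215.0, 104.0])]
petri scene [([0.567, -0.0088, 0.0016], 0.6, [295.0, 210.0])]
petri top [([0.5693, -0.0081, -0.0006], 0.73, [214.0, 188.0])]
{'time_s': 1.1, 'qpos': array([ 1.286 ,  0.4231,  1.6299, -0.    ,  1.0886, -0.019 ]), 'dq': array([-0.0014,  0.0001, -0.001 , -0.0009,  0.0002, -0.0011]), 'effort': array([  0.0011, -54.4596, -27.4051,   0.0643,   0.0169,  -0.0001]), 'eef_pos': array([0.1642, 0.6031, 0.1977]), 'tcp_rot': array([-0.    ,  0.7946,  0.6072,  0.    ]), 'force': array([0.8727, 0.5406, 0.6847]), 'wrist_torque': array([ 0.0434, -0.018 , -0.0266]), 'width': 0.0879642651670517}
```

View pics/t0.png

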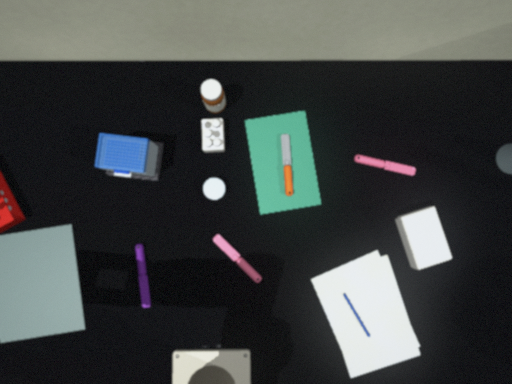

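View pics/s0.png

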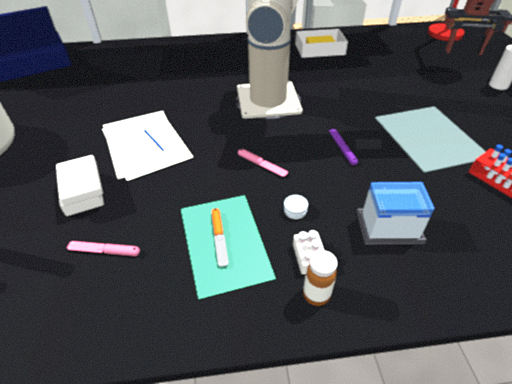

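The top view shows five spatula-like candidates: orange/steel at (287,165) on the green mat, pink at (237,258) and (385,165), purple at (143,275), and a thin blue pen at (356,314). Only the orange one on the mat fits the description. I'll confirm it in an enlarged crop and measure its yaw and the box's.

Run:
```python
from h import *
np.set_printoptions(precision=4,suppress=True)
a=snap('scene','s1.png');b=snap('top','t1.png')
for s,l in((a,'s'),(b,'t')):
    hsv=cv2.cvtColor(s['pixels'],cv2.COLOR_RGB2HSV)
    m=cv2.inRange(hsv,(5,150,120),(20,255,255))
    n,lab,st,c=cv2.connectedComponentsWithStats(m)
    for i in range(1,n):
        if st[i,4]>40:
            ys,xs=np.where(lab==i);P=np.array([unproj(s,(x,y),.018)[:2] for x,y in zip(xs,ys)])
            r=cv2.minAreaRect((P*1000).astype(np.float32)); w,v=np.linalg.eigh(np.cov(P.T))
            print(l,c[i],st[i,4],'rect mm',r,'yaw',np.degrees(np.arctan(v[1,1]/v[0,1])))
    for n in ['spatula','spatula_tip','lid_tab','lid_hinge','pry_lug','tip_box']:
        print(n,[(np.round(r['centre'],4).tolist(),round(r['p'],2)) for r in finder.mark_of(s,n)[:4]])
A=cv2.imread('pics/s1.png');B=cv2.imread('pics/t1.png')
c=[A[195:285,180:270],A[165:255,350:440],B[120:210,240:330],B[115:205,80:170]]
c=[cv2.resize(x,(300,300),interpolation=cv2.INTER_CUBIC) for x in c]
cv2.imwrite('pics/c1.png',np.vstack([np.hstack(c[:2]),np.hstack(c[2:])]))
```

```text
s [216.3759 221.773 ] 141 rect mm ((591.7565307617188, -221.06080627441406), (84.97891998291016, 20.023828506469727), 3.6274263858795166) yaw 3.5177157274542687
s [319.9447 279.249 ] 253 rect mm ((791.7752685546875, 5.1065216064453125), (63.07691192626953, 43.260597229003906), 72.56068420410156) yaw 73.32063797887751
spatula [([0.6445, -0.4613, 0.0106], 0.91), ([0.3649, 0.2028, 0.0083], 0.87), ([0.336, -0.1051, 0.0099], 0.82), ([0.5872, -0.2249, 0.0109], 0.72)]
spatula_tip [([0.7282, -0.2133, 0.012], 0.96), ([0.4263, -0.0102, 0.0122], 0.78), ([0.6121, -0.5903, 0.0112], 0.73), ([0.2284, 0.1831, 0.0085], 0.73)]
lid_tab [([0.6054, 0.2299, 0.0986], 0.67), ([0.564, -0.005, 0.0018], 0.48)]
lid_hinge [([0.608, 0.2295, 0.0963], 0.62), ([0.6963, 0.2208, 0.0926], 0.59)]
pry_lug [([0.718, -0.0041, -0.0051], 0.47), ([0.6048, 0.2279, 0.0952], 0.16)]
tip_box [([0.6556, 0.2214, 0.0035], 0.8)]
t [287.9634 179.8534] 191 rect mm ((588.7918090820312, -222.19691467285156), (81.4498062133789, 19.498672485351562), 3.450894594192505) yaw 3.7622943947670686
spatula [([0.5859, -0.2213, 0.0106], 0.87), ([0.647, -0.4634, 0.0117], 0.84), ([0.3615, 0.203, 0.0082], 0.66), ([0.3316, -0.1084, 0.0096], 0.58)]
spatula_tip [([0.2299, 0.1837, 0.0124], 0.96), ([0.6131, -0.5945, 0.0079], 0.92), ([0.7209, -0.2153, 0.0101], 0.91), ([0.4256, -0.0099, 0.0095], 0.76)]
lid_tab [([0.606, 0.2292, 0.0938], 0.64), ([0.7173, -0.0069, 0.0034], 0.53)]
lid_hinge [([0.6984, 0.2232, 0.091], 0.82)]
pry_lug [([0.6037, 0.2283, 0.0902], 0.89), ([0.7171, -0.0071, 0.0011], 0.61)]
tip_box [([0.6556, 0.2238, 0.0015], 0.75), ([0.7226, -0.2166, 0.0099], 0.57), ([0.5838, -0.2191, 0.013], 0.46)]
```

View pics/c1.png

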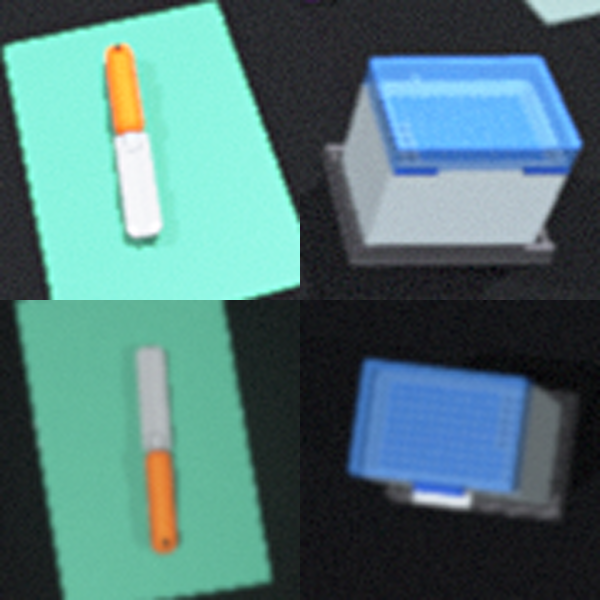

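The crop confirms it: the orange handle with a steel blade lies on the green mat (crop handle (162,500), blade (152,400)), and the white pry lug sits below the dark blue tab at the box front. Now turning the tool and moving over.

```bash
cat >> h.py <<'E'
def togo(x,y,z,az):
    "shift in tool cm after turning so that tool y has azimuth az (deg)"
    s=env.state();w,a,b,c=s['tcp_rot'];az0=np.degrees(2*np.arctan2(b,a))-90
    t=np.radians(az);d=np.array([x,y,z])-s['eef_pos']
    X=np.array([-np.sin(t),np.cos(t)]);Y=np.array([np.cos(t),np.sin(t)])
    print('turn',round((az0-az+180)%360-180,2),'shift cm',np.round([d[:2]@X*100,d[:2]@Y*100,-d[2]*100],2),'now',np.round(s['eef_pos'],4),'F',np.round(s['force'],2),'T',np.round(s['wrist_torque'],3),'w',round(s['width'],4),'t',s['time_s'])
E
python3 -m crank '[0,0,0,-6.3,-1, 0,0,0,-6.3,-1, 0,0,0,-6.3,-1, -4,1.9,0,0,-1, -4,1.9,0,0,-1, -4,1.9,0,0,-1, -4,1.9,0,0,-1, -4,1.9,0,0,-1, -4,1.9,0,0,-1, -4,1.9,0,0,-1, -4,1.9,0,0,-1, -4,1.9,0,0,-1]'
python3 -c "
from h import *
togo(.613,-.2204,.1,3.6)"
```

```text
time_s: 3.0
eef_pos: [0.3585, 0.2532, 0.198]
tcp_rot: [0.0, 0.684, 0.73, 0.0]
force: [0.7, 0.2, -0.3]
width: 0.0877
turn 0.09 shift cm [-48.87  22.42   9.8 ] now [0.3585 0.2532 0.198 ] F [ 0.66  0.18 -0.28] T [ 0.02  -0.016  0.032] w 0.0877 t 3.0
```

```bash
python3 -m crank '[-4,1.85,0.5,0,-0.5, -4,1.85,0.5,0,-0.5, -4,1.85,0.5,0,-0.5, -4,1.85,1,0,-0.5, -4,1.85,1,0,-0.5, -4,1.85,1,0,-0.5, -4,1.85,1,0,-0.5, -4,1.85,1,0,-0.5, -4,1.85,1,0,-0.5, -4,1.85,1,0,-0.5, -4,1.85,1,0,-0.5, 0,0,0,0,-0.5]' 
python3 -c "
from h import *
togo(.613,-.2204,.1,3.6)"
```

```text
time_s: 4.2
eef_pos: [0.591, -0.1756, 0.1016]
tcp_rot: [0.001, 0.685, 0.728, 0.0]
force: [-0.4, 1.2, 0.4]
width: 0.0662
turn -0.14 shift cm [-4.61  1.91  0.16] now [ 0.591  -0.1756  0.1016] F [-0.44  1.22  0.38] T [0.044 0.026 0.028] w 0.0662 t 4.2
```

```bash
python3 -m crank '[-2.3,1,0,0,-0.5, -2.3,0.9,0,0,-0.5, 0,0,3,0,-0.3, 0,0,3,0,-0.3, 0,0,2,0,-0.3, 0,0,0,0,-0.3, 0,0,0,0,-0.3]'
python3 - <<'E'
from h import *
togo(.613,-.2204,.006,3.6)
b=snap('top','t2.png');a=snap('scene','s2.png')
c=[a['pixels'][170:290,160:280],b['pixels'][110:230,230:350]]
cv2.imwrite('pics/c2.png',cv2.cvtColor(np.hstack([cv2.resize(x,(400,400),interpolation=cv2.INTER_CUBIC) for x in c]),cv2.COLOR_RGB2BGR))
E
```

```text
time_s: 4.9
eef_pos: [0.6109, -0.2154, 0.023]
tcp_rot: [-0.0, 0.684, 0.73, -0.0]
force: [1.2, -0.3, -0.2]
width: 0.0571
turn 0.09 shift cm [-0.51  0.18  1.7 ] now [ 0.6109 -0.2154  0.023 ] F [ 1.18 -0.35 -0.17] T [-0.007  0.051  0.015] w 0.0571 t 4.9
```

View pics/c2.png

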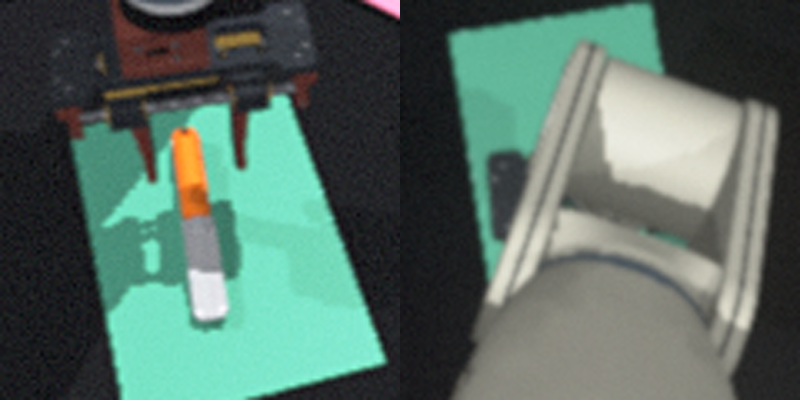

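The spatula lies between the fingers (crop: handle (190,170), fingers (150,165) and (240,150)). Now I'll descend, close and lift a bit.

```bash
python3 -m crank '[-0.5,0.2,0.8,0,-0.3, 0,0,0.8,0,-0.3, 0,0,0,0,-0.3, 0,0,0,0,1, 0,0,0,0,1, 0,0,0,0,1, 0,0,0,0,1]' 60
python3 -c "
from h import *
togo(.613,-.2204,.006,3.6)"
```

```text
time_s: 5.7
eef_pos: [0.6134, -0.2209, 0.0069]
tcp_rot: [0.0, 0.684, 0.729, 0.0]
force: [0.6, 0.3, -0.6]
width: 0.0283
turn 0.07 shift cm [ 0.05 -0.04  0.09] now [ 0.6134 -0.2209  0.0069] F [ 0.6   0.35 -0.62] T [ 0.03   0.012 -0.001] w 0.0283 t 5.7
```

```bash
python3 -m crank '[0,0,0,0,1, 0,0,0,0,1, 0,0,0,0,1, 0,0,-1,0,1, 0,0,-2,0,1, 0,0,-3,0,1, 0,0,-3,0,1, 0,0,-3,0,1, 0,0,0,0,1, 0,0,0,0,1]'
python3 - <<'E'
from h import *
b=snap('top');a=snap('scene','s3.png')
for s in(a,b):
  for n in('spatula','spatula_tip'): print(n,[(np.round(r['centre'],4).tolist(),round(r['p'],2)) for r in finder.mark_of(s,n)[:4]])
# tip u=(.995,-.101) box centre .654,.223 ; tip at box x -75, grip 110 behind tip
th=np.radians(-5.8);u=np.array([np.cos(th),np.sin(th)]);g=np.array([.654,.223])+u*(-.075-.110);print(g)
togo(*g,.12,-5.8)
E
```

```text
time_s: 6.7
eef_pos: [0.6138, -0.221, 0.1279]
tcp_rot: [0.001, 0.684, 0.729, 0.0]
force: [-2.1, -0.1, -0.2]
width: 0.0006
spatula [([0.3648, 0.201, 0.0095], 0.86), ([0.3317, -0.1057, 0.0101], 0.77), ([0.6412, -0.4604, 0.01], 0.68), ([0.5877, -0.2242, 0.0103], 0.56)]
spatula_tip [([0.6126, -0.5918, 0.0111], 0.93), ([0.7278, -0.2108, 0.0142], 0.9), ([0.2281, 0.1818, 0.0087], 0.76), ([0.426, -0.0104, 0.0138], 0.64)]
spatula [([0.3611, 0.2, 0.0096], 0.91), ([0.3343, -0.1074, 0.0075], 0.63), ([0.6461, -0.4623, 0.0098], 0.62), ([0.5855, -0.2172, 0.01], 0.56)]
spatula_tip [([0.6124, -0.5932, 0.0081], 0.88), ([0.2313, 0.1825, 0.0102], 0.62), ([0.4254, -0.0076, 0.0106], 0.55)]
[0.46994707 0.24169541]
turn 9.47 shift cm [ 44.55 -18.87   0.54] now [ 0.6126 -0.2206  0.1254] F [ 0.42 -0.66  1.31] T [ 0.077  0.041 -0.031] w 0.0005 t 7.0
```

Run:
```python
from h import *
a=cv2.imread('pics/s3.png');cv2.imwrite('pics/c3.png',cv2.resize(a[140:290,150:300],(600,600),interpolation=cv2.INTER_CUBIC))
```

```text
(no output)
```

View pics/c3.png

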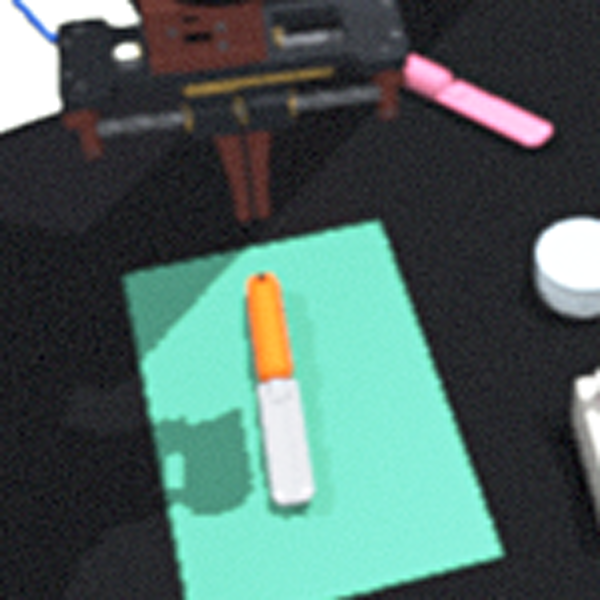

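The grasp missed: the fingers are shut and empty, and the spatula is still at crop (275,390), not moved. I'll retry deeper, check the width before lifting.

```bash
python3 -m crank '[0,0,0,0,-0.2, 0,0,0,0,-0.2, 0,0,0,0,-0.2, 0,0,0,0,-0.2, 0,0,3,0,-0.2, 0,0,3,0,-0.2, 0,0,3,0,-0.2, 0,0,2,0,-0.2, 0,0,1,0,-0.2, 0,0,0,0,-0.2, 0,0,0,0,-0.2]'
python3 -c "
from h import *
togo(.613,-.2204,.0045,3.6)"
```

```text
time_s: 8.1
eef_pos: [0.614, -0.2211, 0.0075]
tcp_rot: [0.001, 0.684, 0.729, 0.0]
force: [0.5, -0.8, 1.1]
width: 0.0527
turn 0.07 shift cm [ 0.08 -0.09  0.3 ] now [ 0.614  -0.2211  0.0075] F [ 0.47 -0.82  1.09] T [0.014 0.002 0.04 ] w 0.0527 t 8.1
```

```bash
python3 -m crank '[0,0,0.3,0,1, 0,0,0,0,1, 0,0,0,0,1, 0,0,0,0,1, 0,0,0,0,1, 0,0,0,0,1]' 60;  python3 -m crank '[0,0,0,0,1, 0,0,0,0,1, 0,0,0,0,1, 0,0,0,0,1]' 60
python3 -c "
from h import *
togo(.613,-.2204,.0045,3.6)"
```

```text
time_s: 8.7
eef_pos: [0.6133, -0.2209, 0.0038]
tcp_rot: [0.0, 0.684, 0.729, 0.0]
force: [0.1, 0.1, 0.0]
width: 0.0082
time_s: 9.1
eef_pos: [0.6133, -0.2209, 0.0037]
tcp_rot: [-0.0, 0.684, 0.729, -0.0]
force: [-0.0, -0.1, 1.1]
width: 0.0002
turn 0.07 shift cm [ 0.05 -0.03 -0.08] now [ 0.6133 -0.2209  0.0037] F [-0.   -0.06  1.15] T [-0.048 -0.053  0.015] w 0.0002 t 9.1
```

Run:
```python
from h import *
a=snap('scene','s4.png')
p=proj(a,[[.6133,-.2209,.0037],[.588,-.222,.013],[.7227,-.2135,.013]]);print(p)
im=cv2.imread('pics/s4.png')
im=cv2.resize(im[170:290,160:280],(600,600),interpolation=cv2.INTER_CUBIC)
for q in p: cv2.circle(im,(int((q[0]-160)*5),int((q[1]-170)*5)),5,(255,0,0),2)
cv2.imwrite('pics/c4.png',im)
```

```text
[[217.40946464 230.82409451]
 [216.20322836 221.06363905]
 [222.55582537 264.28459075]]
```

View pics/c4.png

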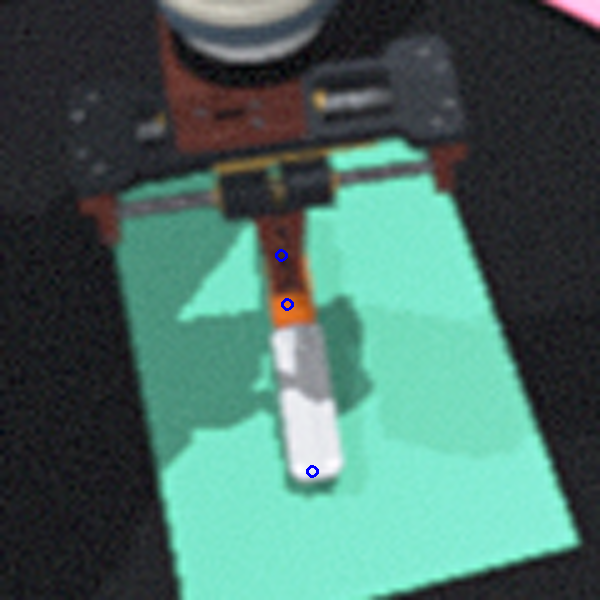

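Run:
```python
from h import *
a=snap('scene')
print('s4 tip seen ~(217.2,228)');print([ (z,proj(a,[.6133,-.2209,z]).round(1).tolist()) for z in (.0037,.013,.0235)])
print('s3 tip seen ~(213.8,195)');print(proj(a,[.6126,-.2206,.1254]).round(1),proj(a,[.6126,-.2206,.1454]).round(1))
im=cv2.imread('pics/s4.png');b=cv2.imread('pics/s3.png')
o=np.hstack([cv2.resize(im[205:240,200:235],(400,400),interpolation=cv2.INTER_NEAREST),cv2.resize(b[165:200,195:230],(400,400),interpolation=cv2.INTER_NEAREST)])
cv2.imwrite('pics/c5.png',o)
print(env.state()['qpos'])
```

```text
s4 tip seen ~(217.2,228)
[(0.0037, [[217.4, 230.8]]), (0.013, [[217.1, 228.5]]), (0.0235, [[216.8, 225.9]])]
s3 tip seen ~(213.8,195)
[[213.2 198.1]] [[212.4 192.1]]
[-3.63896204e-01  7.11566749e-01  1.65469427e+00  3.62334973e-06
  7.75340289e-01 -1.99878180e+00]
```

View pics/c5.png

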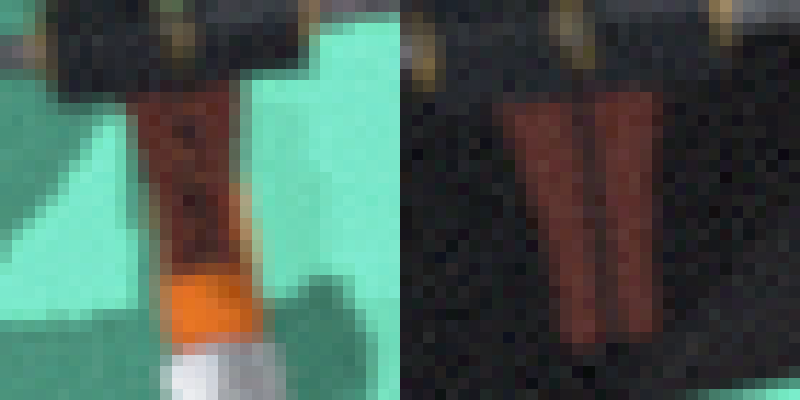

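The fingers are shut over the handle, not around it. In both pictures (tips at rows 228.6 and 194.8) they appear about 20 mm higher than the reported TCP. So I'll open and feel my way lower, watching the force.

```bash
python3 -m crank '[0,0,0,0,-0.2, 0,0,0,0,-0.2, 0,0,0,0,-0.2, 0,0,0,0,-0.2, 0,0,0,0,-0.2, 0,0,0,0,-0.2, 0,0,0,0,-0.2]' 10
for i in 1; do python3 -m crank '[0,0,0.3,0,-0.2, 0,0,0,0,-0.2]'; done
python3 -m crank '[0,0,0.3,0,-0.2, 0,0,0,0,-0.2]'
python3 -m crank '[0,0,0.3,0,-0.2, 0,0,0,0,-0.2]'
```

```text
time_s: 9.9
eef_pos: [0.6133, -0.2209, 0.0037]
tcp_rot: [-0.0, 0.684, 0.729, -0.0]
force: [0.6, 0.0, -0.2]
width: 0.0515
time_s: 10.1
eef_pos: [0.613, -0.2208, 0.0002]
tcp_rot: [-0.0, 0.684, 0.729, -0.0]
force: [-0.5, -1.0, 0.1]
width: 0.0524
time_s: 10.3
eef_pos: [0.613, -0.2208, -0.0028]
tcp_rot: [-0.0, 0.684, 0.729, -0.0]
force: [0.5, 0.5, 0.6]
width: 0.0527
time_s: 10.5
eef_pos: [0.613, -0.2208, -0.0058]
tcp_rot: [-0.0, 0.684, 0.729, -0.0]
force: [0.6, -1.0, -0.1]
width: 0.0523
```

```bash
python3 -m crank '[0,0,0.4,0,-0.2, 0,0,0,0,-0.2]'
python3 -m crank '[0,0,0.2,0,-0.2, 0,0,0,0,-0.2]'
python3 -m crank '[0,0,0.2,0,-0.2, 0,0,0,0,-0.2]'
```

```text
time_s: 10.7
eef_pos: [0.613, -0.2207, -0.0099]
tcp_rot: [-0.0, 0.684, 0.729, -0.0]
force: [0.2, 0.2, 0.3]
width: 0.0527
time_s: 10.9
eef_pos: [0.6131, -0.2208, -0.0116]
tcp_rot: [-0.0, 0.684, 0.729, -0.0]
force: [-0.2, -0.3, 0.6]
width: 0.0527
time_s: 11.1
eef_pos: [0.6132, -0.2209, -0.0135]
tcp_rot: [-0.0, 0.684, 0.729, -0.0]
force: [-0.6, -1.0, 0.6]
width: 0.0525
```

```bash
python3 -m crank '[0,0,0.2,0,-0.2, 0,0,0,0,-0.2]'; python3 -m crank '[0,0,0,0,1, 0,0,0,0,1, 0,0,0,0,1, 0,0,0,0,1, 0,0,0,0,1, 0,0,0,0,1, 0,0,0,0,1, 0,0,0,0,1]' 60
```

```text
time_s: 11.3
eef_pos: [0.6132, -0.2208, -0.0155]
tcp_rot: [-0.0, 0.684, 0.729, -0.0]
force: [-0.2, 0.5, 1.1]
width: 0.0529
time_s: 12.1
eef_pos: [0.6133, -0.2209, -0.0153]
tcp_rot: [0.0, 0.684, 0.729, 0.0]
force: [0.3, 0.1, -0.4]
width: 0.0214
```

Gripped this time (width 21.4 mm). Lifting, then checking.

```bash
python3 -m crank '[0,0,-0.5,0,1, 0,0,-1,0,1, 0,0,-2,0,1, 0,0,-3,0,1, 0,0,-3,0,1, 0,0,-2.5,0,1, 0,0,0,0,1, 0,0,0,0,1]'
python3 - <<'E'
from h import *
b=snap('top');a=snap('scene','s6.png')
for s in(a,b):
  for n in('spatula','spatula_tip'): print(n,[(np.round(r['centre'],4).tolist(),round(r['p'],2)) for r in finder.mark_of(s,n)[:4]])
th=np.radians(-5.8);u=np.array([np.cos(th),np.sin(th)]);g=np.array([.654,.223])+u*(-.080-.111);print(g)
togo(*g,.10,-5.8)
E
```

```text
time_s: 12.9
eef_pos: [0.6135, -0.221, 0.1054]
tcp_rot: [0.001, 0.684, 0.729, 0.0]
force: [-0.3, 0.6, -1.3]
width: 0.0214
spatula [([0.6421, -0.4587, 0.0105], 0.73), ([0.3342, -0.1039, 0.0105], 0.69), ([0.3638, 0.2012, 0.0086], 0.68), ([0.5875, -0.2243, 0.1344], 0.64)]
spatula_tip [([0.4283, -0.0138, 0.0102], 0.8), ([0.6143, -0.5908, 0.0139], 0.76), ([0.2288, 0.184, 0.0062], 0.73), ([0.5664, -0.0062, -0.0003], 0.16)]
spatula [([0.6423, -0.4626, 0.011], 0.91), ([0.3324, -0.1091, 0.0086], 0.71), ([0.3627, 0.1991, 0.0085], 0.64), ([0.5871, -0.2199, 0.1336], 0.58)]
spatula_tip [([0.6121, -0.5914, 0.0081], 0.85), ([0.2279, 0.1809, 0.0074], 0.84), ([0.4273, -0.0094, 0.0098], 0.65), ([0.6982, 0.2195, 0.0957], 0.16)]
[0.46397778 0.24230175]
turn 9.47 shift cm [ 44.56 -19.47   0.34] now [ 0.6126 -0.2206  0.1034] F [-0.43 -0.33 -1.77] T [ 0.041 -0.011  0.001] w 0.0215 t 13.2
```

```bash
python3 -m crank '[0,0,0,4.7,1, 0,0,0,4.8,1, 4.2,-1.9,0,0,1, 4.2,-1.9,0,0,1, 4.2,-1.9,0,0,1, 4.2,-1.9,0,0,1, 4.2,-1.9,0,0,1, 4.2,-1.9,0,0,1, 4.2,-1.9,0,0,1, 4.2,-1.9,0,0,1, 4.2,-1.9,0,0,1, 4.2,-1.9,0,0,1]'
python3 -m crank '[2,0,0,0,1, 0,0,0,0,1, 0,0,0,0,1]'
python3 - <<'E'
from h import *
togo(0.464,.2423,.10,-5.8)
b=snap('top','t7.png');a=snap('scene','s7.png')
for s in(a,b):
  for n in('spatula','spatula_tip','lid_tab','pry_lug','lid_hinge'): print(n,[(np.round(r['centre'],4).tolist(),round(r['p'],2)) for r in finder.mark_of(s,n)[:5] if r['centre'][1]>.15 and r['centre'][2]>.05])
E
```

```text
time_s: 14.4
eef_pos: [0.466, 0.2178, 0.1043]
tcp_rot: [-0.0, 0.742, 0.67, -0.0]
force: [1.3, 0.2, -0.2]
width: 0.0215
time_s: 14.7
eef_pos: [0.4686, 0.236, 0.1042]
tcp_rot: [-0.0, 0.742, 0.671, -0.001]
force: [0.0, 0.7, -1.4]
width: 0.0214
turn 0.04 shift cm [ 0.58 -0.53  0.42] now [0.4686 0.236  0.1042] F [ 0.03  0.71 -1.39] T [-0.002 -0.027 -0.   ] w 0.0214 t 14.7
spatula [([0.4432, 0.2359, 0.131], 0.57)]
spatula_tip [([0.5828, 0.2249, 0.1325], 0.81)]
lid_tab [([0.6063, 0.2313, 0.0946], 0.87)]
pry_lug []
lid_hinge [([0.6963, 0.2194, 0.0919], 0.95)]
spatula [([0.4423, 0.2389, 0.1312], 0.89)]
spatula_tip [([0.5776, 0.2234, 0.1323], 0.72)]
lid_tab [([0.6073, 0.2311, 0.0963], 0.96)]
pry_lug [([0.6008, 0.2265, 0.091], 0.85)]
lid_hinge [([0.6975, 0.2167, 0.092], 0.75), ([0.578, 0.221, 0.13], 0.58)]
```

Spatula tip found at about (0.580, 0.224, 0.1325), which matches prediction. Now centring on the tab and lowering in front of it, then advancing over the lug's ledge.

```bash
python3 -m crank '[0.7,0,0.9,0.2,1, 0,0,1,0,1, 0,0,0.9,0,1, 0,0.7,0,0,1, 0,0.7,0,0,1, 0,0.6,0,0,1, 0,0,0,0,1, 0,0,0,0,1]'
python3 - <<'E'
from h import *
togo(0.464,.2423,.0627,-6)
b=snap('top','t8.png');a=snap('scene','s8.png')
for s in(a,b):
  for n in('spatula_tip','lid_tab','pry_lug'): print(n,[(np.round(r['centre'],4).tolist(),round(r['p'],2)) for r in finder.mark_of(s,n)[:5] if r['centre'][1]>.15 and r['centre'][2]>.05])
c=[a['pixels'][150:230,350:430],b['pixels'][130:210,85:165]]
cv2.imwrite('pics/c8.png',cv2.cvtColor(np.hstack([cv2.resize(x,(400,400),interpolation=cv2.INTER_CUBIC) for x in c]),cv2.COLOR_RGB2BGR))
E
```

```text
time_s: 16.1
eef_pos: [0.49, 0.2409, 0.0769]
tcp_rot: [0.0, 0.743, 0.669, 0.0]
force: [-0.5, 0.6, -0.8]
width: 0.0216
turn -0.06 shift cm [-0.13 -2.6   1.42] now [0.49   0.2409 0.0769] F [-0.47  0.57 -0.84] T [0.007 0.001 0.014] w 0.0216 t 16.1
spatula_tip [([0.6016, 0.2301, 0.1059], 0.65)]
lid_tab [([0.6053, 0.2269, 0.0975], 0.56)]
pry_lug []
spatula_tip [([0.5959, 0.2287, 0.1011], 0.56)]
lid_tab [([0.6079, 0.2277, 0.0956], 0.61)]
pry_lug [([0.6001, 0.2276, 0.0908], 0.68)]
```

View pics/c8.png

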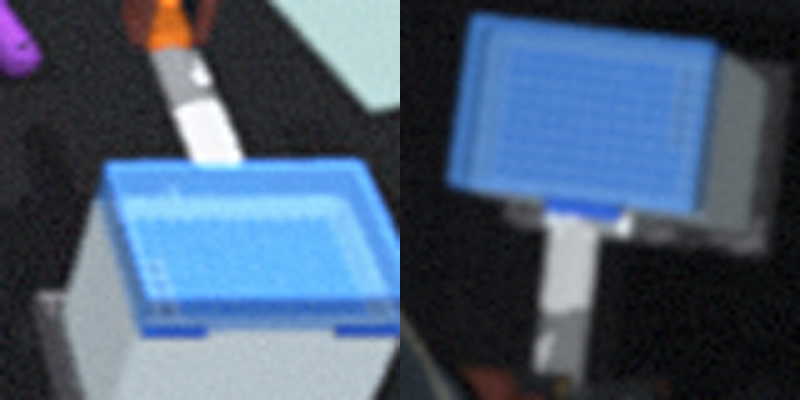

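The top crop shows the blade (575,225) just reaching the front edge of the tab (587,210) and about 4 mm to its left. I'll shift right, back off 2 mm and feel downward for the lug.

```bash
python3 -m crank '[-0.4,-0.2,0,0,1, 0,0,0.3,0,1, 0,0,0.3,0,1, 0,0,0,0,1]'; python3 -m crank '[0,0,0.2,0,1, 0,0,0,0,1]';python3 -m crank '[0,0,0.2,0,1, 0,0,0,0,1]';python3 -m crank '[0,0,0.1,0,1, 0,0,0,0,1]'
```

```text
time_s: 16.9
eef_pos: [0.4869, 0.237, 0.0701]
tcp_rot: [-0.0, 0.743, 0.669, -0.0]
force: [0.5, 1.0, -0.7]
width: 0.0213
time_s: 17.1
eef_pos: [0.4871, 0.2372, 0.0684]
tcp_rot: [-0.0, 0.743, 0.669, -0.0]
force: [-0.8, 0.5, -0.5]
width: 0.0213
time_s: 17.3
eef_pos: [0.4871, 0.2372, 0.0664]
tcp_rot: [-0.0, 0.743, 0.669, -0.0]
force: [-0.6, 0.2, -1.2]
width: 0.0216
time_s: 17.5
eef_pos: [0.4871, 0.2372, 0.0656]
tcp_rot: [-0.0, 0.743, 0.669, -0.0]
force: [1.7, 0.1, -0.2]
width: 0.0216
```

```bash
for i in 1;do python3 -m crank '[0,0,0.1,0,1, 0,0,0,0,1]'; python3 -m crank '[0,0,0.1,0,1, 0,0,0,0,1]'; python3 -m crank '[0,0,0.1,0,1, 0,0,0,0,1]'; done; python3 -c "
from h import *
togo(.487,.2372,.0627,-6)"
```

```text
time_s: 17.7
eef_pos: [0.4871, 0.2372, 0.0646]
tcp_rot: [-0.0, 0.743, 0.669, -0.0]
force: [-0.6, 0.0, -0.5]
width: 0.0216
time_s: 17.9
eef_pos: [0.4871, 0.2372, 0.0636]
tcp_rot: [-0.0, 0.743, 0.669, -0.0]
force: [0.4, -0.8, -1.3]
width: 0.0215
time_s: 18.1
eef_pos: [0.4872, 0.2372, 0.0626]
tcp_rot: [0.0, 0.743, 0.669, 0.0]
force: [-0.2, -0.4, -0.0]
width: 0.0216
turn -0.03 shift cm [-0.01 -0.02 -0.01] now [0.4872 0.2372 0.0626] F [-0.19 -0.45 -0.03] T [ 0.049 -0.035  0.026] w 0.0216 t 18.1
```

```bash
T='from h import *
togo(.487,.2372,.0627,-6)'; python3 -m crank '[0,0,0.1,0,1, 0,0,0,0,1]' >/dev/null; python3 -c "$T"; python3 -m crank '[0,0,0.1,0,1, 0,0,0,0,1]'>/dev/null;  python3 -c "$T"; python3 -m crank '[0,0,0.1,0,1, 0,0,0,0,1]'>/dev/null;  python3 -c "$T"
```

```text
turn -0.03 shift cm [-0.01 -0.03 -0.1 ] now [0.4873 0.2373 0.0617] F [-0.48 -0.42  1.02] T [-0.004 -0.063 -0.004] w 0.0217 t 18.3
turn -0.03 shift cm [-0.01 -0.03 -0.19] now [0.4873 0.2373 0.0608] F [-2.14 -0.02  4.18] T [-0.039 -0.153  0.006] w 0.0216 t 18.5
turn -0.02 shift cm [-0.02 -0.02 -0.29] now [0.4873 0.2374 0.0598] F [-2.11 -0.06  4.16] T [ 0.02  -0.222  0.043] w 0.0216 t 18.7
```

Contact with the lug at reported z ≈ 0.0615 (expected 0.0627). Raising 3 mm into mid-gap and pushing in.

```bash
T='from h import *
togo(.487,.2372,.0627,-6)'; python3 -m crank '[0,0,-0.3,0,1, 0,0,0,0,1, 0,0.3,0,0,1, 0,0,0,0,1]' >/dev/null; python3 -c "$T"; python3 -m crank '[0,0.3,0,0,1, 0,0,0,0,1]'>/dev/null;  python3 -c "$T"; python3 -m crank '[0,0.2,0,0,1, 0,0,0,0,1]'>/dev/null;  python3 -c "$T"
```

```text
turn -0.04 shift cm [ 0.   -0.35 -0.02] now [0.4905 0.2368 0.0625] F [ 1.02  0.08 -0.68] T [ 0.048 -0.015 -0.01 ] w 0.0216 t 19.1
turn -0.04 shift cm [-0.01 -0.66 -0.01] now [0.4935 0.2366 0.0626] F [-0.14  0.5  -0.45] T [ 0.015 -0.045 -0.058] w 0.0216 t 19.3
turn -0.03 shift cm [-0.01 -0.84 -0.  ] now [0.4954 0.2364 0.0627] F [ 0.59  0.92 -1.1 ] T [-0.022  0.016 -0.036] w 0.0215 t 19.5
```

```bash
T='from h import *
togo(.487,.2372,.0627,-6)'; python3 -m crank '[0,0.2,0,0,1, 0,0,0,0,1]' >/dev/null; python3 -c "$T"; python3 -m crank '[0,0.2,0,0,1, 0,0,0,0,1]'>/dev/null;  python3 -c "$T"; python3 -m crank '[0,0.2,0,0,1, 0,0,0,0,1]'>/dev/null;  python3 -c "$T"
```

```text
turn -0.03 shift cm [-0.01 -1.04 -0.  ] now [0.4974 0.2362 0.0627] F [ 0.37 -0.01 -0.59] T [0.026 0.004 0.025] w 0.0213 t 19.7
turn -0.03 shift cm [-0.01 -1.25  0.  ] now [0.4994 0.236  0.0627] F [-0.09  0.15 -1.56] T [-0.017 -0.071 -0.065] w 0.0214 t 19.9
turn -0.03 shift cm [-0.01 -1.45  0.  ] now [0.5014 0.2358 0.0627] F [0.14 0.52 0.31] T [ 0.005  0.043 -0.018] w 0.0215 t 20.1
```

```bash
T='from h import *
togo(.487,.2372,.0627,-6)'; python3 -m crank '[0,0.15,0,0,1, 0,0,0,0,1]' >/dev/null; python3 -c "$T"; python3 -m crank '[0,0.15,0,0,1, 0,0,0,0,1]'>/dev/null;  python3 -c "$T"
```

```text
turn -0.03 shift cm [-0.01 -1.58 -0.  ] now [0.5028 0.2356 0.0627] F [ 0.1  -0.61 -0.4 ] T [0.048 0.    0.003] w 0.0212 t 20.3
turn -0.03 shift cm [ 0.02 -1.62 -0.03] now [0.503  0.2353 0.0624] F [-4.47  1.68  1.05] T [0.211 0.676 0.05 ] w 0.0214 t 20.5
```

The blade is fully in, against the lip (−4.5 N). Easing off 1 mm and lifting.

```bash
T='from h import *
togo(.487,.2372,.0627,-6)'; python3 -m crank '[0,-0.1,0,0,1, 0,0,-0.2,0,1, 0,0,0,0,1]' >/dev/null; python3 -c "$T"; python3 -m crank '[0,0,-0.2,0,1, 0,0,0,0,1]'>/dev/null;  python3 -c "$T"; python3 -m crank '[0,0,-0.2,0,1, 0,0,0,0,1]'>/dev/null;  python3 -c "$T"; python3 -m crank '[0,0,-0.2,0,1, 0,0,0,0,1]'>/dev/null;  python3 -c "$T"
```

```text
turn -0.03 shift cm [-0.   -1.62  0.21] now [0.5031 0.2355 0.0648] F [-1.69  0.23 -0.76] T [0.035 0.344 0.005] w 0.0217 t 20.8
turn -0.03 shift cm [ 0.01 -1.61  0.4 ] now [0.503  0.2355 0.0667] F [-0.94  1.05 -3.08] T [0.074 0.409 0.011] w 0.0215 t 21.0
turn -0.04 shift cm [ 0.01 -1.62  0.59] now [0.5031 0.2354 0.0686] F [ 0.86 -0.   -5.79] T [ 0.029  0.34  -0.018] w 0.0215 t 21.2
turn -0.04 shift cm [-0.   -1.64  0.81] now [0.5033 0.2355 0.0708] F [ 1.3  -0.34 -6.55] T [-0.048  0.144 -0.031] w 0.0217 t 21.4
```

```bash
T='from h import *
togo(.487,.2372,.0627,-6)';  python3 -m crank '[0,0,-0.2,0,1, 0,0,0,0,1]'>/dev/null;  python3 -c "$T"; python3 -m crank '[0,0,-0.2,0,1, 0,0,0,0,1]'>/dev/null;  python3 -c "$T"
python3 -c "
from h import *
a=snap('scene','s9.png');b=snap('top','t9.png')
for s in(a,b):
  for n in('spatula','spatula_tip','lid_tab'): print(n,[(np.round(r['centre'],4).tolist(),round(r['p'],2)) for r in finder.mark_of(s,n)[:5] if r['centre'][1]>.15 and r['centre'][2]>.05])"
```

```text
turn -0.03 shift cm [-0.01 -1.65  1.02] now [0.5034 0.2356 0.0729] F [ 2.3  -0.8  -7.14] T [-0.087  0.104 -0.046] w 0.0216 t 21.6
turn -0.03 shift cm [-0.01 -1.63  1.22] now [0.5032 0.2356 0.0749] F [ 2.49 -0.9  -6.25] T [-0.006  0.134 -0.022] w 0.0216 t 21.8
spatula [([0.4792, 0.2368, 0.1028], 0.5)]
spatula_tip [([0.6175, 0.2248, 0.0918], 0.63)]
lid_tab [([0.6056, 0.2311, 0.0972], 0.63)]
spatula [([0.4771, 0.2399, 0.1026], 0.78)]
spatula_tip [([0.6108, 0.2229, 0.0904], 0.91)]
lid_tab [([0.6085, 0.2271, 0.0956], 0.66)]
```

Straight lifting makes the spatula pivot in the pads (tip still at z 0.091, handle up to 0.103). So I'll use the lug as the fulcrum and press the handle down.

```bash
T='from h import *
togo(.487,.2372,.0627,-6)';  python3 -m crank '[0,0,0.4,0,1, 0,0,0.4,0,1, 0,0,0.4,0,1, 0,0,0,0,1]' 30 >/dev/null;  python3 -c "$T"; python3 -m crank '[0,0,0.4,0,1, 0,0.03,0.4,0,1, 0,0,0,0,1]'>/dev/null;  python3 -c "$T";python3 -m crank '[0,0.05,0.4,0,1, 0,0.05,0.4,0,1, 0,0,0,0,1]'>/dev/null;  python3 -c "$T"
```

```text
turn -0.01 shift cm [-0.02 -1.62 -0.03] now [0.5031 0.2357 0.0624] F [-0.98  1.21  1.57] T [ 0.131 -0.065  0.01 ] w 0.022 t 22.6
turn -0.02 shift cm [ 0.   -1.63 -0.85] now [0.5032 0.2355 0.0542] F [-1.03  1.56  1.61] T [0.176 0.02  0.081] w 0.0216 t 22.9
turn -0.03 shift cm [ 0.01 -1.73 -1.66] now [0.5042 0.2353 0.0461] F [-1.75  1.72  1.35] T [0.177 0.065 0.072] w 0.022 t 23.2
```

```bash
T='from h import *
togo(.487,.2372,.0627,-6)';  python3 -m crank '[0,0.08,0.4,0,1, 0,0.08,0.4,0,1, 0,0,0,0,1]' >/dev/null;  python3 -c "$T"; python3 -m crank '[0,0.12,0.4,0,1, 0,0.12,0.4,0,1, 0,0,0,0,1]'>/dev/null;  python3 -c "$T"
python3 -c "
from h import *
a=snap('scene','s10.png');b=snap('top','t10.png')
for s in(a,b):
  for n in('spatula','spatula_tip','lid_tab'): print(n,[(np.round(r['centre'],4).tolist(),round(r['p'],2)) for r in finder.mark_of(s,n)[:5] if r['centre'][1]>.15 and r['centre'][2]>.05])
c=[a['pixels'][150:230,350:430],b['pixels'][130:210,85:165]]
cv2.imwrite('pics/c10.png',cv2.cvtColor(np.hstack([cv2.resize(x,(400,400),interpolation=cv2.INTER_CUBIC) for x in c]),cv2.COLOR_RGB2BGR))"
```

```text
turn -0.03 shift cm [ 0.01 -1.9  -2.45] now [0.5059 0.2351 0.0382] F [-3.38  2.45  1.43] T [0.186 0.272 0.066] w 0.0218 t 23.5
turn -0.03 shift cm [ 0.01 -2.14 -3.26] now [0.5083 0.2349 0.0301] F [-3.31  1.79  1.9 ] T [0.198 0.306 0.079] w 0.0219 t 23.8
spatula []
spatula_tip [([0.6129, 0.2228, 0.0952], 0.48)]
lid_tab [([0.6064, 0.2292, 0.0972], 0.78)]
spatula [([0.4825, 0.2394, 0.0514], 0.5)]
spatula_tip [([0.6098, 0.2236, 0.0946], 0.58)]
lid_tab [([0.6099, 0.2279, 0.0991], 0.62)]
```

View pics/c10.png

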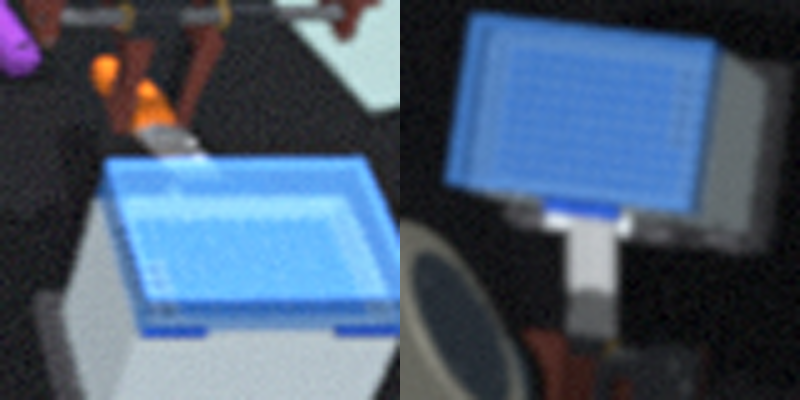

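```bash
T='from h import *
togo(.487,.2372,.0627,-6)';  python3 -m crank '[0,0.05,0.4,0,1, 0,0,0,0,1]' >/dev/null;  python3 -c "$T"; python3 -m crank '[0,0.1,0.4,0,1, 0,0,0,0,1]'>/dev/null;  python3 -c "$T"; python3 -m crank '[0,0.1,0.4,0,1, 0,0,0,0,1]'>/dev/null;  python3 -c "$T"
python3 -c "
from h import *
a=snap('scene','s11.png');b=snap('top','t11.png')
for s in(a,b):
  for n in('spatula','spatula_tip','lid_tab'): print(n,[(np.round(r['centre'],4).tolist(),round(r['p'],2)) for r in finder.mark_of(s,n)[:5] if r['centre'][1]>.15 and r['centre'][2]>.03])
d=cv2.absdiff(cv2.imread('pics/s11.png'),cv2.imread('pics/s8.png'))[170:245,365:440].mean();print('lid diff',d)"
```

```text
turn -0.03 shift cm [-0.01 -2.25 -3.61] now [0.5094 0.235  0.0266] F [-1.7   0.61  1.7 ] T [0.023 0.092 0.026] w 0.0219 t 24.4
turn -0.03 shift cm [-0.02 -2.38 -4.01] now [0.5107 0.2349 0.0226] F [-0.72  0.03  2.59] T [-0.049 -0.229 -0.005] w 0.0217 t 24.6
turn -0.03 shift cm [-0.02 -2.47 -4.42] now [0.5115 0.2348 0.0185] F [0.58 1.65 2.87] T [ 0.05  -0.261 -0.046] w 0.0217 t 24.8
spatula [([0.7, 0.2191, 0.0929], 0.58), ([0.4896, 0.2344, 0.0359], 0.41)]
spatula_tip [([0.6123, 0.2244, 0.0982], 0.55)]
lid_tab [([0.6052, 0.2283, 0.1028], 0.76)]
spatula [([0.4869, 0.2404, 0.0372], 0.81)]
spatula_tip [([0.6056, 0.2245, 0.0956], 0.83)]
lid_tab [([0.606, 0.2281, 0.099], 0.94), ([0.6097, 0.2226, 0.0942], 0.74)]
lid diff 11.221392592592593
```

```bash
T='from h import *
togo(.487,.2372,.0627,-6)';  python3 -m crank '[0,0.12,0.3,0,1, 0,0.12,0.3,0,1, 0,0,0,0,1]' >/dev/null;  python3 -c "$T"; python3 -m crank '[0,0,0,0,1, 0,0,0,0,1, 0,0,-0.4,0,1, 0,0,-0.4,0,1, 0,0,0,0,1]' 60 >/dev/null;  python3 -c "$T"
python3 -c "
from h import *
a=snap('scene','s12.png');b=snap('top','t12.png')
for s in(a,b):
  for n in('spatula','spatula_tip','lid_tab'): print(n,[(np.round(r['centre'],4).tolist(),round(r['p'],2)) for r in finder.mark_of(s,n)[:5] if r['centre'][1]>.15 and r['centre'][2]>.03])
c=[a['pixels'][150:230,350:430],b['pixels'][130:210,85:165]]
cv2.imwrite('pics/c12.png',cv2.cvtColor(np.hstack([cv2.resize(x,(400,400),interpolation=cv2.INTER_CUBIC) for x in c]),cv2.COLOR_RGB2BGR))"
```

```text
turn -0.04 shift cm [-0.01 -2.62 -4.93] now [0.5131 0.2345 0.0134] F [-4.99 -0.49 12.73] T [-0.097  0.61   0.01 ] w 0.0217 t 25.5
turn -0.04 shift cm [ 0.   -2.64 -4.19] now [0.5132 0.2344 0.0208] F [-0.04  0.23 -0.32] T [ 0.001  0.01  -0.039] w 0.0215 t 26.0
spatula [([0.4929, 0.2346, 0.0383], 0.42)]
spatula_tip [([0.6172, 0.2244, 0.1048], 0.64)]
lid_tab [([0.6052, 0.2277, 0.1075], 0.56)]
spatula [([0.4916, 0.2416, 0.0383], 0.61)]
spatula_tip [([0.6037, 0.2236, 0.1035], 0.81)]
lid_tab [([0.6085, 0.226, 0.1061], 0.57)]
```

View pics/c12.png

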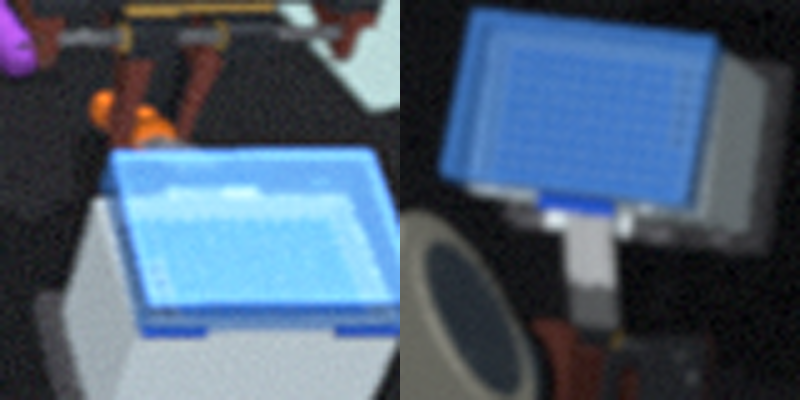

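The lid is off its catch: its front edge is visibly raised and the tab is at about 0.107 m (≈0.13 rad). I'll raise it further on the pitched blade. It stays where left, so I can then withdraw and press the handle flat on the free bench to level the blade before folding.

```bash
T='from h import *
togo(.487,.2372,.0627,-6)';  python3 -m crank '[0,0,-0.5,0,1, 0,0,-0.5,0,1, 0,0.4,-0.2,0,1, 0,0.5,-0.2,0,1, 0,0.5,-0.2,0,1, 0,0,0,0,1]' >/dev/null;  python3 -c "$T"; python3 -m crank '[0,0,-0.8,0,1, 0,0,-0.8,0,1, 0,0.2,-0.8,0,1, 0,0.2,-0.8,0,1, 0,0.3,-0.8,0,1, 0,0,0,0,1]' >/dev/null;  python3 -c "$T"
python3 -c "
from h import *
a=snap('scene','s13.png');b=snap('top','t13.png')
for s in(a,b):
  for n in('spatula','spatula_tip','lid_tab'): print(n,[(np.round(r['centre'],4).tolist(),round(r['p'],2)) for r in finder.mark_of(s,n)[:5] if r['centre'][1]>.15 and r['centre'][2]>.03])"
```

```text
turn -0.05 shift cm [-0.04 -4.19 -2.55] now [0.5287 0.2332 0.0372] F [ 0.29 -0.51 -0.09] T [0.012 0.049 0.025] w 0.0214 t 27.0
turn -0.05 shift cm [-0.03 -4.84  1.53] now [0.5352 0.2324 0.078 ] F [ 2.3   0.32 -2.58] T [-0.074 -0.077 -0.059] w 0.0215 t 27.6
spatula [([0.6391, 0.2202, 0.1523], 0.69)]
spatula_tip [([0.6397, 0.2228, 0.1505], 0.54)]
lid_tab [([0.6299, 0.2267, 0.158], 0.67)]
spatula [([0.5125, 0.2369, 0.095], 0.68)]
spatula_tip [([0.6338, 0.2209, 0.1504], 0.77)]
lid_tab [([0.631, 0.2242, 0.1571], 0.84)]
```

Tab now at z 0.1575, so the lid is at about 0.75 rad. Withdrawing and levelling the spatula against the bare bench.

```bash
T='from h import *
togo(.487,.2372,.0627,-6)';  python3 -m crank '[0,-1,0.2,0,1, 0,-2,0,0,1, 0,-2,0,0,1, 0.5,-1.7,0,0,1, 0.5,0,1,0,1, 0,0,1.5,0,1, 0,0,1.5,0,1, 0,0,1.5,0,1, 0,0,1,0,1, 0,0,0,0,1]' >/dev/null;  python3 -c "$T"; python3 -m crank '[0,0,0,0,1, 0,0,0.5,0,1, 0,0,0.5,0,1, 0,0,0,0,1]' 15 >/dev/null;  python3 -c "$T"
python3 -m crank '[0,0,0.5,0,1, 0,0,0.5,0,1, 0,0,0,0,1]' 15 >/dev/null;  python3 -c "$T"
```

```text
turn -0.03 shift cm [-0.99  2.01 -5.45] now [0.468  0.2491 0.0082] F [ 0.1   0.88 -0.73] T [-0.012  0.024  0.021] w 0.0213 t 29.0
turn -0.04 shift cm [-1.02  1.93 -6.31] now [ 4.689e-01  2.494e-01 -4.000e-04] F [1.21 0.56 0.22] T [ 0.082 -0.07  -0.   ] w 0.0215 t 29.4
turn -0.04 shift cm [-0.97  2.01 -7.37] now [ 0.468  0.249 -0.011] F [0.84 0.06 0.01] T [-0.015 -0.056 -0.01 ] w 0.0217 t 29.7
```

```bash
T='from h import *
togo(.487,.2372,.0627,-6)';  python3 -m crank '[0,0,0.25,0,1, 0,0,0.25,0,1, 0,0,0,0,1]' >/dev/null;  python3 -c "$T"; python3 -m crank '[0,0,0.15,0,1, 0,0,0,0,1]' >/dev/null;  python3 -c "$T"
python3 -m crank '[0,0,0,0,1, 0,0,0,0,1, 0,0,0,0,1, 0,0,-1,0,1, 0,0,-2,0,1, 0,0,-3,0,1, 0,0,-3,0,1, 0,0,-3,0,1, 0,0,0,0,1, 0,0,0,0,1]' 60 >/dev/null;  python3 -c "$T"
python3 -c "
from h import *
a=snap('scene','s14.png');b=snap('top','t14.png')
for s in(a,b):
  for n in('spatula','spatula_tip','lid_tab'): print(n,[(np.round(r['centre'],4).tolist(),round(r['p'],2)) for r in finder.mark_of(s,n)[:5] if r['centre'][1]>.15 and r['centre'][2]>.03])"
```

```text
turn -0.03 shift cm [-0.99  1.99 -7.84] now [ 0.4683  0.2491 -0.0157] F [0.36 0.35 0.26] T [ 0.025 -0.034 -0.001] w 0.0217 t 30.0
turn -0.03 shift cm [-1.    1.97 -7.97] now [ 0.4685  0.2492 -0.017 ] F [ 0.56 -0.06  0.94] T [ 0.001 -0.07  -0.004] w 0.0221 t 30.2
turn -0.02 shift cm [-1.01  1.95  4.12] now [0.4686 0.2493 0.1039] F [-0.51  0.09 -0.94] T [0.023 0.006 0.021] w 0.022 t 31.2
spatula [([0.4441, 0.2512, 0.1319], 0.69)]
spatula_tip [([0.5795, 0.2373, 0.1395], 0.7)]
lid_tab [([0.6278, 0.2258, 0.1547], 0.63), ([0.5829, 0.2375, 0.138], 0.22)]
spatula [([0.436, 0.2554, 0.1308], 0.75), ([0.6973, 0.2198, 0.0937], 0.67)]
spatula_tip [([0.5751, 0.2348, 0.1352], 0.84)]
lid_tab [([0.6295, 0.225, 0.1546], 0.84)]
```

Blade is now nearly level (tip about 5 mm above the handle), lid still at ≈0.7 rad. Pushing straight in under the lid at z ≈ 0.14 so the tip pushes the lid's inside over.

```bash
T='from h import *
togo(.487,.2372,.0627,-6)';  python3 -m crank '[-1,0,-0.4,0,1, 0,2,0,0,1, 0,2,0,0,1, 0,2,0,0,1, 0,2,0,0,1, 0,1,0,0,1, 0,1,0,0,1, 0,0,0,0,1]' >/dev/null;  python3 -c "$T"; python3 -m crank '[0,1,0,0,1, 0,1,0,0,1, 0,0,0,0,1]' >/dev/null;  python3 -c "$T"
python3 -c "
from h import *
a=snap('scene','s15.png');b=snap('top','t15.png')
for s in(a,b):
  for n in('spatula','spatula_tip','lid_tab'): print(n,[(np.round(r['centre'],4).tolist(),round(r['p'],2)) for r in finder.mark_of(s,n)[:5] if r['centre'][1]>.15 and r['centre'][2]>.03])"
```

```text
turn -0.06 shift cm [ 0.04 -8.09  4.43] now [0.5674 0.2284 0.107 ] F [-0.22 -0.22 -0.88] T [-0.041  0.02  -0.017] w 0.0218 t 32.4
turn -0.04 shift cm [-1.000e-02 -1.016e+01  4.450e+00] now [0.588  0.2267 0.1072] F [ 0.03  0.18 -1.  ] T [-0.008 -0.027 -0.004] w 0.0215 t 32.7
spatula [([0.5651, 0.2244, 0.1324], 0.54)]
spatula_tip []
lid_tab [([0.657, 0.2228, 0.1766], 0.79)]
spatula [([0.559, 0.2317, 0.135], 0.7)]
spatula_tip []
lid_tab [([0.6564, 0.2206, 0.1746], 0.81)]
```

```bash
T='from h import *
togo(.487,.2372,.0627,-6)';  python3 -m crank '[0,1,0,0,1, 0,1,0,0,1, 0,1,0,0,1, 0,0.7,0,0,1, 0,0,0,0,1]' >/dev/null;  python3 -c "$T"; python3 -m crank '[0,0.4,0,0,1, 0,0,0,0,1]' >/dev/null;  python3 -c "$T"
python3 -c "
from h import *
a=snap('scene','s16.png');b=snap('top','t16.png')
for s in(a,b):
  for n in('spatula','spatula_tip','lid_tab'): print(n,[(np.round(r['centre'],4).tolist(),round(r['p'],2)) for r in finder.mark_of(s,n)[:5] if r['centre'][1]>.15 and r['centre'][2]>.03])"
```

```text
turn -0.06 shift cm [ -0.   -13.92   4.46] now [0.6254 0.2227 0.1073] F [ 0.03  0.13 -0.79] T [ 0.014 -0.04  -0.044] w 0.0212 t 33.6
turn -0.04 shift cm [  0.   -14.19   4.46] now [0.6281 0.2223 0.1073] F [ 1.15  0.31 -1.01] T [ 0.029  0.011 -0.029] w 0.0214 t 33.8
spatula [([0.6039, 0.2216, 0.1369], 0.6)]
spatula_tip []
lid_tab []
spatula [([0.6014, 0.2286, 0.1328], 0.83)]
spatula_tip [([0.7364, 0.2083, 0.1381], 0.78)]
lid_tab [([0.7283, 0.2131, 0.182], 0.86)]
```

```bash
T='from h import *
togo(.487,.2372,.0627,-6)';  python3 -m crank '[0,0.3,0,0,1, 0,0,0,0,1]' >/dev/null;  python3 -c "$T"; python3 -m crank '[0,0.2,0,0,1, 0,0,0,0,1]' >/dev/null;  python3 -c "$T"
```

```text
turn -0.03 shift cm [ 1.000e-02 -1.428e+01  4.400e+00] now [0.629  0.2221 0.1067] F [-5.98  2.07  0.77] T [0.176 0.707 0.036] w 0.0219 t 34.4
turn -0.03 shift cm [  0.03 -14.3    4.36] now [0.6292 0.222  0.1063] F [-11.33   1.31   3.79] T [0.244 1.55  0.038] w 0.0215 t 34.6
```

The lid is on its stop (reaction rises to −11 N; tab seen at x 0.728, ≈110°). Withdrawing straight back and returning to the mat.

```bash
python3 -m crank '[0,-0.5,0,0,1, 0,-2,0,0,1, 0,-2.5,0,0,1, 0,-2.5,0,0,1, 0,-2.5,0,0,1, 0,-2.5,0,0,1, 0,-2.5,0,0,1, 0,-1.5,0,0,1, 0,0,0,-4.8,1, 0,0,0,-4.8,1, 0,0,0,0,1]'
python3 -c "
from h import *
togo(.6133,-.2209,.1,3.6)"
```

```text
time_s: 35.7
eef_pos: [0.4691, 0.2395, 0.1075]
tcp_rot: [0.0, 0.684, 0.729, 0.001]
force: [-0.1, 0.2, -0.5]
width: 0.0216
turn 0.02 shift cm [-46.85  11.5    0.75] now [0.4691 0.2395 0.1075] F [-0.08  0.25 -0.5 ] T [ 0.03   0.006 -0.04 ] w 0.0216 t 35.7
```

```bash
python3 -m crank '[-4.2,1,0,0,1, -4.2,1,0,0,1, -4.2,1,0,0,1, -4.2,1,0,0,1, -4.2,1,0,0,1, -4.2,1,0,0,1, -4.2,1,0,0,1, -4.2,1,0,0,1, -4.2,1,0,0,1, -4.2,1,0,0,1, -4.2,1,0,0,1, 0,0,0,0,1]'
python3 -c "
from h import *
togo(.6133,-.2209,-.0153,3.6)"
```

```text
time_s: 36.9
eef_pos: [0.6091, -0.2204, 0.1075]
tcp_rot: [0.002, 0.687, 0.727, 0.0]
force: [0.7, 0.5, -1.0]
width: 0.0211
turn -0.4 shift cm [-0.07  0.42 12.28] now [ 0.6091 -0.2204  0.1075] F [ 0.67  0.46 -0.96] T [ 0.036  0.032 -0.049] w 0.0211 t 36.9
```

```bash
T='from h import *
togo(.6133,-.2209,-.0153,3.6)'; python3 -m crank '[0,0.3,1.5,0,1, 0,0,2,0,1, 0,0,2,0,1, 0,0,2,0,1, 0,0,2,0,1, 0,0,1,0,1, 0,0,0,0,1]'; python3 -m crank '[0,0,0,0,1, 0,0,0.3,0,1, 0,0,0.3,0,1, 0,0,0.3,0,1, 0,0,0.3,0,1, 0,0,0.2,0,1, 0,0,0,0,1]' 12 >/dev/null; python3 -c "$T"; python3 -m crank '[0,0,0.15,0,1, 0,0,0,0,1]'>/dev/null; python3 -c "$T"
```

```text
time_s: 37.6
eef_pos: [0.6085, -0.2132, -0.0]
tcp_rot: [-0.002, 0.685, 0.729, -0.001]
force: [0.3, 0.4, -0.4]
width: 0.0217
turn -0.04 shift cm [-0.63  0.32  0.31] now [ 0.6097 -0.2148 -0.0122] F [ 0.59 -0.48 -1.39] T [0.019 0.007 0.027] w 0.0217 t 38.3
turn -0.03 shift cm [-0.62  0.29  0.18] now [ 0.61   -0.2149 -0.0135] F [ 0.33  0.6  -1.46] T [ 0.031  0.031 -0.012] w 0.0215 t 38.5
```

```bash
T='from h import *
togo(.6133,-.2209,-.0153,3.6)'; python3 -m crank '[0,0,0.1,0,1, 0,0,0,0,1, 0,0,0,0,1]' >/dev/null; python3 -c "$T"; python3 -m crank '[0,0,0.1,0,1, 0,0,0,0,1]'>/dev/null; python3 -c "$T";python3 -m crank '[0,0,0.1,0,1, 0,0,0,0,1]' 5 >/dev/null; python3 -c "$T"
python3 -c "
from h import *
a=snap('scene');b=snap('top')
for s in(a,b):
  for n in('spatula','spatula_tip','lid_tab'): print(n,[(np.round(r['centre'],4).tolist(),round(r['p'],2)) for r in finder.mark_of(s,n)[:5] if (r['centre'][0]>.5 and -.3<r['centre'][1]<-.15) or n=='lid_tab'])"
```

```text
turn -0.03 shift cm [-0.62  0.27  0.11] now [ 0.6102 -0.2149 -0.0142] F [-0.22 -0.36 -0.55] T [0.019 0.009 0.007] w 0.0221 t 38.8
turn -0.03 shift cm [-0.61  0.26  0.01] now [ 0.6104 -0.2149 -0.0152] F [ 1.46 -0.06  1.32] T [ 0.037 -0.095  0.015] w 0.0221 t 39.0
turn -0.02 shift cm [-0.63  0.31 -0.12] now [ 0.6099 -0.2148 -0.0165] F [-0.62  0.14 -0.87] T [ 0.002 -0.036 -0.013] w 0.022 t 39.2
spatula [([0.5836, -0.2212, 0.0104], 0.81)]
spatula_tip [([0.7235, -0.2064, 0.0128], 0.65)]
lid_tab [([0.7275, 0.2112, 0.18], 0.57)]
spatula []
spatula_tip []
lid_tab [([0.7316, 0.2123, 0.1818], 0.72)]
```

Flat on the mat. I'll open gently, rise straight up and check.

```bash
python3 -m crank '[0,0,0,0,0.4, 0,0,0,0,0.3, 0,0,0,0,0.1, 0,0,0,0,-0.2, 0,0,0,0,-0.2, 0,0,0,0,-0.2, 0,0,0,0,-0.2]' 3;python3 -m crank '[0,0,-0.5,0,-0.2, 0,0,-1,0,-0.2, 0,0,-3,0,-0.2, 0,0,-4,0,-0.2, 0,0,-4,0,-0.2, 0,0,-4,0,-0.2, 0,-4,0,0,-0.2, 0,-4,0,0,-0.2, 0,-4,0,0,-0.2, 0,0,0,0,-0.2, 0,0,0,0,-0.2]'
python3 - <<'E'
from h import *
a=snap('scene','s17.png');b=snap('top','t17.png')
for s in(a,b):
  for n in('spatula','spatula_tip','lid_tab','lid_hinge','bench_mat','vial_box','reagent','petri'): print(n,[(np.round(r['centre'],4).tolist(),round(r['p'],2)) for r in finder.mark_of(s,n)[:5] if (r['centre'][0]>.5 and -.3<r['centre'][1]<-.15) or 'spat' not in n])
cv2.imwrite('pics/c17.png',cv2.cvtColor(a['pixels'],cv2.COLOR_RGB2BGR))
E
```

```text
time_s: 40.3
eef_pos: [0.6101, -0.2149, -0.0163]
tcp_rot: [0.0, 0.685, 0.729, -0.0]
force: [-0.1, -0.4, 0.3]
width: 0.0529
time_s: 41.4
eef_pos: [0.4905, -0.2227, 0.1499]
tcp_rot: [0.001, 0.685, 0.728, 0.0]
force: [-0.0, 0.3, -0.3]
width: 0.0528
spatula [([0.5852, -0.2183, 0.0138], 0.89)]
spatula_tip [([0.7241, -0.2094, 0.0119], 0.91)]
lid_tab [([0.7269, 0.2132, 0.1846], 0.65)]
lid_hinge [([0.6951, 0.2207, 0.094], 0.9)]
bench_mat [([0.6456, -0.2037, 0.002], 0.93)]
vial_box [([0.7195, -0.0061, -0.0045], 0.65)]
reagent [([0.817, -0.01, -0.0003], 0.62)]
petri [([0.5669, -0.007, 0.0048], 0.89), ([0.595, 0.2329, 0.0878], 0.51), ([0.7249, -0.2068, 0.0133], 0.23)]
spatula [([0.5842, -0.2122, 0.0116], 0.72)]
spatula_tip [([0.7204, -0.2109, 0.0104], 0.62)]
lid_tab [([0.7309, 0.2137, 0.1795], 0.69)]
lid_hinge [([0.701, 0.2169, 0.0945], 0.69), ([0.645, -0.2043, 0.0002], 0.5)]
bench_mat [([0.6445, -0.2047, -0.001], 0.61)]
vial_box [([0.7161, -0.0034, 0.003], 0.73)]
reagent [([0.8171, -0.0126, 0.0014], 0.74), ([0.6464, -0.206, -0.0003], 0.22)]
petri [([0.5692, -0.0109, -0.0007], 0.66), ([0.6464, -0.2047, 0.0013], 0.42)]
```

View pics/c17.png

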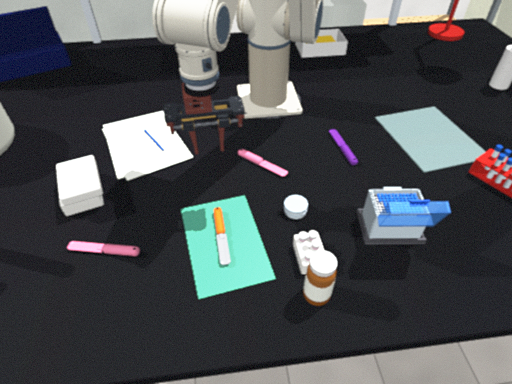

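The picture shows the lid folded back behind the box (lid at about (410,213)), the spatula flat on the mat at (222,235), the other items in place, and the gripper clear at (205,130). Handing in.

```bash
python3 -c "
from bench import env
print(env.hand_in())"
```

```text
the job is handed in; nothing more can be done
None
```

The tip box is open, with the lid folded back to about its stop. The spatula lies flat on the green mat again, and I handed the job in at about 41.5 s. The hand-in reports no verdict.

**How it went**
- **Grasp:** the first two attempts missed because the reported tool position was about 20 mm lower than the real fingertips. I found this in the pictures and corrected for it by feel.
- **Catch:** lifting straight up only made the spatula pivot in the fingers. I pressed the handle down instead, using the lug as the fulcrum, and the lid came off its catch. During the last press the handle met about 13 N of resistance, probably from its rear end on the bench.
- **Fold:** I raised the lid to about 43° and withdrew. I then levelled the spatula on the bare bench and pushed the lid over from inside with the blade tip.

**Last checks**
- **Lid:** the tab is about 31 mm behind the hinge, so the lid is at roughly 110°. It resisted an extra push with 11 N and stayed put after I withdrew.
- **Spatula:** handle centre at about (0.585, −0.215) and tip at about (0.722, −0.210), both over the mat. Both heights are about 0.012 m.
- **Bystanders:** the vial box, jar and dishes are within about 5 mm of their first measured positions, which is the measuring error.
- **Contact with the box:** only the spatula was meant to touch the box or lid, and I saw no sign of robot contact. There is no direct sensor for it, so I can't confirm that independently.

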